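# Uncap the push-and-turn pellet bottle

## Robot

A 7-joint arm with a two-finger parallel gripper is mounted at the origin on the work surface. World frame = base frame: x ahead of the robot, y to its left, z up, the work surface at z = 0. Lengths are in m, angles in rad, forces in N, time in s.
With the tool pointing down it reaches from about 0.425 to 0.875 m from the base axis. Payload 4.7 kg.
Tool frame: the origin (TCP) lies at the very end of the fingers, on their centre line; the grasp point (between the pads) lies 19 mm behind it (grip_point_offset is the distance from the TCP to the grasp point, in m); x points along the fingers, z is the direction in which the jaws open and shut, and the axes are right-handed (so a half turn about x gives the same grasp; the last joint's range is limited). The gripper opens to 87 mm and grips with 3 to 60 N. Pads are 19 mm wide; open, the fingers measure 117 mm over their backs; the gripper's body (75 mm by 190 mm) begins 51 mm behind the grasp point.
Start: joints at [1.185, 0.321, -0.07, 1.45, 0.023, 1.371, -0.057], TCP at [0.253, -0.599, 0.223] pointing down, gripper open.
Joint ranges: [-2.86, 2.86], [-0.3, 2.09], [-1.38, 1.24], [0.06, 2.45], [-1.56, 4.7], [0.09, 2.05], [-2.69, 2.69]. Speed limits (rad/s): [2.57, 2.57, 3.14, 3.14, 3.14, 3.14, 3.14].

## Interface

Orientations are given as a rotation vector (axis times angle).
In Python, from bench import get_state, get_image, calibration, close_job, grip_point_offset gives the robot as it stands.
- The arm moves only by the tool play_rows, never from a script. Its argument "targets" is a list of rows, each an object with "claw": the closure, from 0 (fully open) to 1 (shut); "linear": the shift along the tool's x, y, z as a fraction of full scale, a list of three; "rotation": the turn, a rotation vector about the tool's x, y, z as a fraction of full scale, a list of three. In form: [{"claw": claw, "linear": [x, y, z], "rotation": [wx, wy, wz]}, ...]. A call has 1 to 10 rows; each row shifts and turns the pose as measured when the row begins, along the tool's axes as they then stand; what a row does not reach is not made up. Full scale, the value 1, is 2.5 cm for a shift and 90 degrees for a turn. A row lasts 1/12 s, in which the tool goes at most 41.7 mm and 7.16 degrees, less where a joint would pass 70% of its speed; a pose out of reach is approached as far as the arm can. A call with a number of a shift or a turn outside -1 to 1 is refused whole. A call with a gripper value outside its range is refused whole. The fingers move at their own pace and stop on an object; "newtons" is the grip in N (left out, the last holds). Time passes only in rows, so rows that do not move let the fingers close. It gives the time, the measured TCP pose, the force and the opening at its end, in the units of the state.
- get_state(): the state, without advancing time (a new reading comes with each control period).
- get_image(name): name is "scene" or "side" or "wrist"; returns the picture (420x560x3 uint8, blue, green, red); there is no depth.
- calibration(name): a dict with "fx", "fy", "cx", "cy" (pixels), "rvec" (rotation vector, rad) and "tvec" (3), from world to camera coordinates, as OpenCV has them; the wrist camera has in their place "hand_eye" (4x4, takes a point from camera to tool coordinates, whose origin is the TCP and whose axes are the tool frame's). Camera axes: x right, y down, z forward; pixel columns grow to the right and rows downward; lengths in m; the calibration is good to about 2 mm. A picture is of the moment at which its call begins: read the wrist's pose just before it. calibration takes no time and is no camera call.
- close_job(): hands the job in, once; it reports no verdict.
The state is a dict: "time": time; "joint_positions": joint angles; "qd": joint speeds; "joint_torque": joint torques, N m; "position": TCP position; "tool_rot": TCP orientation; "ft_force": force on the tool from outside, world axes, zero at the start; "torque": the same for the moment, N m; "grip_width": opening from 0.0 (shut) to 1.0 (fully open).
Only numpy, scipy, OpenCV 4.12 (cv2) and the standard library are available. Lean on these libraries where they do the work, as an engineer would, in place of code of your own. Each camera call takes 0.05 s, during which the arm holds its last target. There are 200 camera calls.

## Task

It is feeding time: open the blue pellet bottle in the half-open drawer. Its safety cap only comes off when it is pressed down against its spring until it bottoms and kept down while it is turned counter-clockwise (from the red dot to the green dot on the bottle); press firmly but do not force or yank it. Then lift the cap off and set it down gently, right way up, on the round cork coaster on top of the cabinet, let go of it, and leave the dish, tweezers, scoop and bottle as they are.

Things in the scene. Friction and masses are not known exactly. Their poses are not given: they have to be found in the camera images.
- cabinet: Small walnut cabinet, does not move: 300 x 240 x 135 mm (x, y, height), top board 316 x 256 mm. Origin: centre of its underside on the table; z up. Its drawer stands half open on the -y side and is stuck (does not slide): walls from y = -120 to -348 mm, x = -135 to +135 mm (front panel +-150), floor 50 mm above the table, side walls up to 95, front panel up to 105 mm.
- bottle: Blue pellet bottle held fast in a grey 62 mm square socket on the drawer floor: it cannot turn or lift. Origin: centre of its underside, on the drawer floor; z up its axis. Body 54 mm across up to 52 mm high, tapering to the 27 mm neck at 62 mm.
- cap_center (a point): Centre (half-way up) of the loose white ribbed safety cap: round, 48 mm across, 36 mm high, about 35 g. x axis: along the red pointer line on its top; z up. It starts locked on the bottle, its lower edge 76 mm above the bottle's underside, pointer at the red dot within 3 degrees.
- neck_rim (a point): Point on the bottle's axis 90 mm above its underside, inside the cap. A spring seal here pushes the cap up with 4 N, plus 0.5 N per mm pressed. The cap's 3 inner lugs leave their pockets 2.5 to 10.5 mm down (unseen, differs per bottle); 1 mm deeper the cap bottoms hard, at 6 to 10 N. 11 to 14 N is right; over 22 N between cap and bottle, all contacts added, spoils it. Side play 1.5 mm: give way to side forces.
- green_dot (a point): Green dot on the bottle's shoulder, 50 degrees counter-clockwise (from above) from the red dot, which lies in the bottle's +x direction. Kept pressed, the cap turns counter-clockwise; its lugs are free of the neck from 42 to 60 degrees of turn (hard stop there), 50 is best. Then it pops up 2 mm above its first height and lifts straight off, clear of the neck after 25 mm.
- coaster_top (a point): Centre of the upper face of a round cork coaster, 80 mm across, 6 mm thick, fixed on the cabinet's top surface (this point is 141 mm above the table).
- dish_rim (a point): Leave alone. Centre of the mouth of a loose white ceramic feeding dish, 86 mm across, 28 mm high, standing in the drawer.
- tweezers: Leave alone. Loose steel tweezers, 116 mm long (along x), 12 mm wide, 6 mm high, lying on the drawer floor. Origin: middle of the underside.
- scoop: Leave alone. Loose clear plastic measuring scoop lying on the cabinet top: cup 44 mm across and 26 mm high centred at y = -30 mm, handle 12 mm wide running to y = +62 mm. Origin on the underside.
Not all that is in view belongs to the job. What is meant by the part that bears cap_center is not pink, purple or yellow, and is the larger of those in its own colour.

How it is judged:
On the way, in this order (a step that is already met when the one before it is completed fails the run):
1. the cap has been turned at least 35 degrees while still on the neck (angle between the x axis of cap_center and the x axis of bottle, either way round above 0.61 rad and z of cap_center in the frame of bottle below 0.1 m and horizontal distance between cap_center and bottle below 0.006 m), for 0.05 s.
2. the cap has been lifted clear of the neck (z of cap_center in the frame of bottle above 0.12 m), for 0.05 s.
At the end, for the whole second after the job is handed in: The cap stands right way up (within 6 degrees) and at rest on the cork coaster, its centre within 30 mm of the coaster's centre, released (horizontal distance between cap_center and coaster_top below 0.03 m and z of cap_center in the frame of coaster_top between 0.015 and 0.021 m and angle between cap_center's own z axis and vertical below 0.1 rad and linear speed of cap below 0.02 m/s and contact force between the fingers and cap below 0.1 N); the robot touches nothing.
It fails at once if cap and bottle are forced against each other with more than 22 N (contact force between cap and bottle above 22 N).
It fails at once if the cap is dropped or thrown (over 0.6 m/s while not held) (linear speed of cap above 0.6 m/s and contact force between the fingers and cap below 0.1 N).
It fails at once if dish, tweezers or scoop moved by more than 15 mm (distance of any of dish_rim, tweezers, scoop from where it was at the start of the episode above 0.015 m).
It also fails if it takes over 72 s, if anything falls off the work surface, if the arm or the gripper's body presses on something with over 40 N, if the wrist force passes 120 N, or if a joint passes its speed limit or range.

## Working session

There is one attempt and no reset: what is moved stays moved. The work goes in short steps, Python scripts to look and compute and a tool call to move; the robot and the scene stay as the last step left them, time stands still between calls to the robot, and variables do not carry over. Pictures are saved under pics/ and viewed, about 8 in all and at most 12, crops included, and the job is handed in when it is done.

Besides the shell and the picture viewer there is one more tool, called after "Call:" as name([rows], argument=value, ...), one row to a line, values as JSON. play_rows: Moves the arm, as the interface text tells. Shift numbers are shares of 2.5 cm and turn numbers shares of 90 degrees, none past 1 either way. Its arguments: {"type":"object","properties":{"targets":{"type":"array"},"newtons":{"type":"number"}},"required":["targets"]}

```bash
ls; mkdir -p pics
cat > h.py <<'E'
import numpy as np, cv2
from bench import *
def cam(n,st=None):
    c=calibration(n); K=np.array([[c['fx'],0,c['cx']],[0,c['fy'],c['cy']],[0,0,1.]])
    if 'rvec' in c:
        R=cv2.Rodrigues(np.array(c['rvec'],float))[0]; t=np.array(c['tvec'],float).ravel()
        return K,R.T,-R.T@t
    H=np.array(c['hand_eye']); Rt=cv2.Rodrigues(np.array(st['tool_rot'],float))[0]
    return K,Rt@H[:3,:3],Rt@H[:3,3]+np.array(st['position'])
def ray(C,u,v):
    K,R,o=C; return o,R@np.linalg.inv(K)@np.array([u,v,1.])
def onz(C,u,v,z):
    o,d=ray(C,u,v); return o+d*(z-o[2])/d[2]
def proj(C,p):
    K,R,o=C; q=K@(R.T@(np.array(p)-o)); return q[:2]/q[2]
E
python3 - <<'E'
from h import *
s=get_state(); print(s, grip_point_offset if not callable(grip_point_offset) else grip_point_offset())
for n in ('scene','side','wrist'):
    im=get_image(n); cv2.imwrite(f'pics/{n}0.png',im); K,R,o=cam(n,s); print(n,o.round(3),R[:,2].round(3),K[0,0])
E
```

```text
pics
{'time': 0.0, 'joint_positions': array([ 1.18510672,  0.32178361, -0.07010675,  1.45168642,  0.02261787,
        1.37078587, -0.056913  ]), 'qd': array([-3.45546397e-04,  1.72868610e-03,  1.66576323e-03, -9.76536368e-04,
       -1.37150875e-03, -1.31245646e-04,  9.94650466e-05]), 'joint_torque': array([-4.13809948e-04, -4.91282952e+01, -4.04176796e-01, -3.12528491e+01,
       -6.38306653e-02,  4.34051862e-02,  1.54695485e-04]), 'position': array([ 0.25274055, -0.5982483 ,  0.22148153]), 'tool_rot': array([ 0.91082627,  1.37389181, -0.90927249]), 'ft_force': array([ 0.81687736,  0.39877076, -0.14963965]), 'torque': array([0.04592757, 0.00477409, 0.0537467 ]), 'grip_width': 0.999380488037952} 0.0187
scene [1.311 0.074 0.598] [-0.821 -0.031 -0.571] 430.5564122726034
side [0.525 0.689 0.599] [ 0.136 -0.787 -0.602] 500.0586367182189
wrist [ 0.328 -0.566  0.384] [-0.275 -0.114 -0.955] 312.14406417242816
```

View pics/scene0.png

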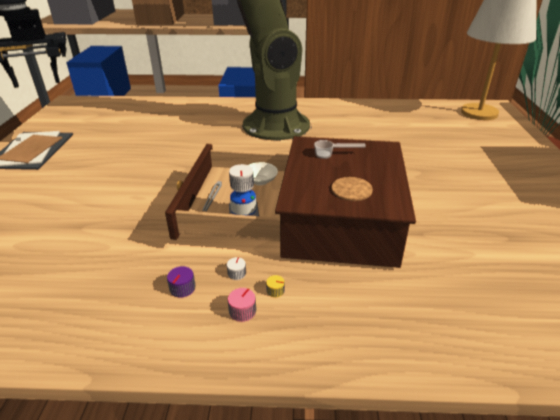

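View pics/side0.png

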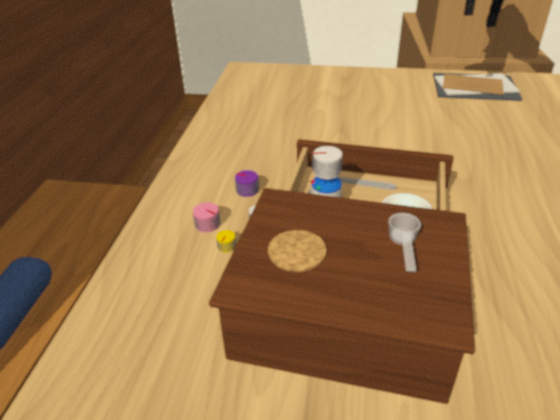

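The scene shows the white cap at about (242,172), its red pointer facing the camera. The coaster is at (352,188) and the cabinet top corners near (290,138), (404,142), (411,216) and (278,212). In the side view the cap top is at (327,155), the coaster at (297,250).

Run:
```python
from h import *
C=cam('scene');D=cam('side')
print('cab scene',[onz(C,u,v,.135).round(3) for u,v in((290,138),(404,142),(411,216),(278,212))])
print('coaster',onz(C,352,188,.141).round(3),onz(D,297,250,.141).round(3))
print('captop',onz(C,242,172,.162).round(3),onz(D,327,155,.162).round(3))
for n,box in(('scene',(150,220,215,270)),('side',(130,210,295,355))):
    im=cv2.imread(f'pics/{n}0.png'); a,b,c,d=box
    cv2.imwrite(f'pics/{n}0c.png',cv2.resize(im[a:b,c:d],None,fx=6,fy=6,interpolation=cv2.INTER_CUBIC))
a=cv2.imread('pics/scene0c.png');b=cv2.imread('pics/side0c.png')
o=np.zeros((max(a.shape[0],b.shape[0]),a.shape[1]+b.shape[1],3),np.uint8);o[:a.shape[0],:a.shape[1]]=a;o[:b.shape[0],a.shape[1]:]=b;cv2.imwrite('pics/crop0.png',o);print(a.shape,b.shape)
```

```text
cab scene [array([0.37 , 0.055, 0.135]), array([0.383, 0.325, 0.135]), array([0.679, 0.28 , 0.135]), array([0.674, 0.04 , 0.135])]
coaster [0.598 0.182 0.141] [0.592 0.185 0.141]
captop [ 0.579 -0.036  0.162] [ 0.57  -0.034  0.162]
(420, 330, 3) (480, 360, 3)
```

View pics/crop0.png

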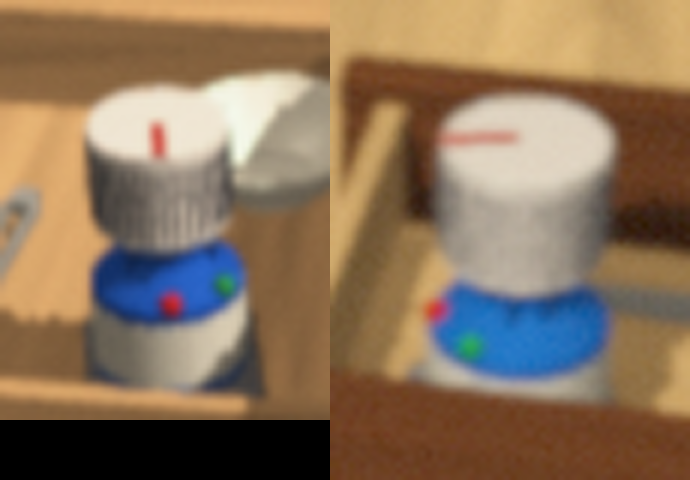

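```bash
cat >> h.py <<'E'
def move(p,s=None):
    s=s or get_state(); R=cv2.Rodrigues(np.array(s['tool_rot'],float))[0]
    return (R.T@(np.array(p)-s['position'])/.025).round(2)
def rot(Rt,s=None):
    s=s or get_state(); R=cv2.Rodrigues(np.array(s['tool_rot'],float))[0]
    return (cv2.Rodrigues(R.T@Rt)[0].ravel()/(np.pi/2)).round(3)
E
python3 - <<'E'
from h import *
C=cam('scene');D=cam('side');s=get_state()
a=onz(C,241.3,170.5,.162);b=onz(D,327.8,153.7,.162);print(a,b)
p=[onz(C,215+157/6,150+123/6,.162),onz(C,215+161/6,150+157/6,.162)];d=p[1]-p[0];print('ptr',np.degrees(np.arctan2(d[1],d[0])))
p=[onz(D,295+(518-330)/6,130+136/6,.162),onz(D,295+(440-330)/6,130+140/6,.162)];d=p[1]-p[0];print('ptr',np.degrees(np.arctan2(d[1],d[0])))
R=cv2.Rodrigues(s['tool_rot'])[0];print(R.round(3))
print(move([*((a+b)/2)[:2],.25]))
E
```

```text
[ 0.57283464 -0.03765455  0.162     ] [ 0.56904496 -0.03812115  0.162     ]
ptr 10.062665910881714
ptr 12.57423450094841
[[-0.001  0.921  0.389]
 [ 0.001  0.389 -0.921]
 [-1.    -0.    -0.001]]
[ -1.11  20.45 -15.7 ]
```

Call:
play_rows([
  {"claw": 0,"linear": [-0.1,1,-0.77],"rotation": [0,0,0]},
  {"claw": 0,"linear": [-0.1,1,-0.77],"rotation": [0,0,0]},
  {"claw": 0,"linear": [-0.1,1,-0.77],"rotation": [0,0,0]},
  {"claw": 0,"linear": [-0.1,1,-0.77],"rotation": [0,0,0]},
  {"claw": 0,"linear": [-0.1,1,-0.77],"rotation": [0,0,0]},
  {"claw": 0,"linear": [-0.1,1,-0.77],"rotation": [0,0,0]},
  {"claw": 0,"linear": [-0.1,1,-0.77],"rotation": [0,0,0]},
  {"claw": 0,"linear": [-0.1,1,-0.77],"rotation": [0,0,0]},
  {"claw": 0,"linear": [-0.1,1,-0.77],"rotation": [0,0,0]},
  {"claw": 0,"linear": [-0.1,1,-0.77],"rotation": [0,0,0]},
], newtons=40)

```text
time: 0.98
position: [0.4065, -0.3191, 0.2411]
tool_rot: [0.923, 1.377, -0.927]
ft_force: [0.3, -0.3, 0.6]
grip_width: 0.999
```

Run:
```python
from h import *
s=get_state();print(s['time'],s['position'],s['joint_positions'].round(2),move([.571,-.038,.25]),rot(np.array([[0,.921,.389],[0,.389,-.921],[-1,0,0]])))
```

```text
0.9833 [ 0.40647666 -0.31906189  0.24113925] [ 0.89  0.05 -0.28  1.73  0.02  1.37 -0.59] [-0.37 10.29 -7.98] [-0.011 -0.005  0.005]
```

Call:
play_rows([
  {"claw": 0,"linear": [-0.05,1,-0.77],"rotation": [0,0,0]},
  {"claw": 0,"linear": [-0.05,1,-0.77],"rotation": [0,0,0]},
  {"claw": 0,"linear": [-0.05,1,-0.77],"rotation": [0,0,0]},
  {"claw": 0,"linear": [-0.05,1,-0.77],"rotation": [0,0,0]},
  {"claw": 0,"linear": [-0.05,1,-0.77],"rotation": [0,0,0]},
  {"claw": 0,"linear": [-0.05,1,-0.77],"rotation": [0,0,0]},
  {"claw": 0,"linear": [-0.05,1,-0.77],"rotation": [0,0,0]},
  {"claw": 0,"linear": [-0.05,1,-0.77],"rotation": [0,0,0]},
  {"claw": 0,"linear": [0,0.5,-0.4],"rotation": [0,0,0]},
  {"claw": 0,"linear": [0,0,0],"rotation": [0,0,0]},
])

```text
time: 1.82
position: [0.5484, -0.0659, 0.2505]
tool_rot: [0.917, 1.381, -0.917]
ft_force: [-0.9, 0.2, 0.2]
grip_width: 0.997
```

```bash
cat > look.py <<'E'
import sys
from h import *
s=get_state();n=sys.argv[1];im=get_image('wrist');cv2.imwrite(f'pics/{n}.png',im)
print(s['time'],s['position'].round(4),s['joint_positions'].round(2),move([.571,-.038,.25],s),rot(np.array([[0,.921,.389],[0,.389,-.921],[-1,0,0]]),s))
C=cam('wrist',s);print('cap expected px',proj(C,[.571,-.038,.162]))
E
python3 look.py w1
```

```text
1.8167 [ 0.5484 -0.0659  0.2505] [ 0.57  0.14 -0.54  1.63  0.07  1.4  -1.16] [ 0.02  1.26 -0.69] [-0.005 -0.006  0.004]
cap expected px [266.07243758 176.77407125]
```

View pics/w1.png

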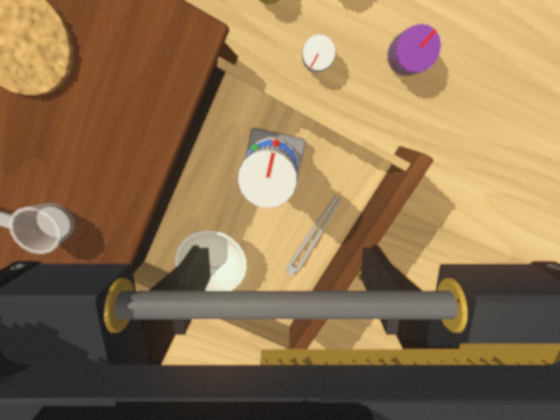

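The cap's top disc is at about (268,178) with its pointer up towards the red dot at (277,143). The dish is at (211,262) and the tweezers at (314,236), both well below the finger path.

```bash
cat > meas.py <<'E'
import sys
from h import *
def cap(n,s,z,c0,half=45):
    im=cv2.imread(f'pics/{n}.png').astype(int); hsv=cv2.cvtColor(im.astype(np.uint8),cv2.COLOR_BGR2HSV)
    m=((hsv[...,1]<45)&(hsv[...,2]>195)).astype(np.uint8); k=np.zeros_like(m);x,y=int(c0[0]),int(c0[1]);k[max(0,y-half):y+half,max(0,x-half):x+half]=1;m*=k
    m=cv2.morphologyEx(m,cv2.MORPH_OPEN,np.ones((3,3)))
    cs=max(cv2.findContours(m,0,cv2.CHAIN_APPROX_NONE)[0],key=cv2.contourArea)
    e=cv2.fitEllipse(cv2.convexHull(cs)); C=cam('wrist',s); print('ellipse',e)
    r=((hsv[...,1]>130)&((hsv[...,0]<8)|(hsv[...,0]>172))).astype(np.uint8)*cv2.fillConvexPoly(np.zeros_like(m),cv2.convexHull(cs),1)
    p=onz(C,*e[0],z); v,u=np.nonzero(r); q=onz(C,u.mean(),v.mean(),z)-p
    return p,np.degrees(np.arctan2(q[1],q[0]))
E
python3 - <<'E'
from meas import *
s=get_state();p,a=cap('w1',s,.162,(268,178));print(p,a,move([p[0],p[1],.2],s))
C=cam('wrist',s)
b=cv2.cvtColor(cv2.imread('pics/w1.png'),cv2.COLOR_BGR2HSV)[125:160,245:300]
for nm,lo,hi in(('red',172,180),('green',45,85)):
    v,u=np.nonzero((b[...,0]>=lo)&(b[...,0]<hi)&(b[...,1]>120));print(nm,len(u),onz(C,u.mean()+245,v.mean()+125,.1)[:2])if len(u) else 0
E
```

```text
ellipse ((266.80316162109375, 178.2413787841797), (56.303627014160156, 58.31990051269531), 113.81025695800781)
[ 0.56944623 -0.04049323  0.162     ] 7.967858116474084 [ 2.01  1.23 -0.64]
red 6 [ 0.59165815 -0.03589813]
green 18 [ 0.5801288  -0.01801586]
```

Call:
play_rows([
  {"claw": 0,"linear": [0.6,0.5,-0.3],"rotation": [0,0,0]},
  {"claw": 0,"linear": [0.6,0.5,-0.3],"rotation": [0,0,0]},
  {"claw": 0,"linear": [0.5,0.2,-0.05],"rotation": [0,0,0]},
  {"claw": 0,"linear": [0.2,0,0],"rotation": [0,0,0]},
  {"claw": 0,"linear": [0,0,0],"rotation": [0,0,0]},
])

```text
time: 2.28
position: [0.5674, -0.0486, 0.2005]
tool_rot: [0.919, 1.377, -0.93]
ft_force: [0.1, -0.1, -0.3]
grip_width: 1.003
```

```bash
python3 look.py w2
python3 - <<'E'
from meas import *
s=get_state();C=cam('wrist',s);c0=proj(C,[.5695,-.0405,.162]);print(c0)
p,a=cap('w2',s,.162,c0,60);print(p,a,move([p[0],p[1],.132],s))
E
```

```text
2.2833 [ 0.5674 -0.0486  0.2005] [ 0.52  0.21 -0.55  1.66  0.11  1.31 -1.24] [-1.98  0.27 -0.35] [-0.011 -0.003  0.007]
cap expected px [274.1192336  226.27542376]
[276.101738  229.0602505]
ellipse ((274.8958740234375, 227.4410858154297), (64.3529281616211, 69.0309066772461), 102.17093658447266)
[ 0.57030026 -0.03929825  0.162     ] 6.605331035308153 [ 2.75  0.28 -0.31]
```

View pics/w2.png

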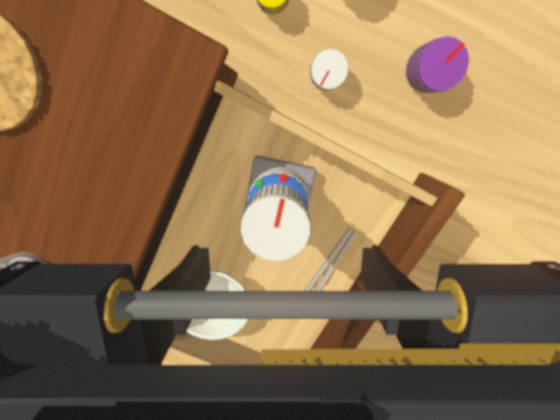

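Call:
play_rows([
  {"claw": 0,"linear": [0.3,0.28,-0.3],"rotation": [-0.01,-0.003,0.007]},
  {"claw": 0,"linear": [0.5,0,0],"rotation": [0,0,0]},
  {"claw": 0,"linear": [0.5,0,0],"rotation": [0,0,0]},
  {"claw": 0,"linear": [0.4,0,0],"rotation": [0,0,0]},
  {"claw": 0,"linear": [0,0,0],"rotation": [0,0,0]},
])

```text
time: 2.75
position: [0.5707, -0.0467, 0.1576]
tool_rot: [0.915, 1.364, -0.919]
ft_force: [-0.7, -0.1, -0.2]
grip_width: 1.003
```

Run:
```python
from h import *
s=get_state();print(s['time'],s['position'],s['ft_force'],move([.570,-.0395,.131],s),rot(np.array([[0,.921,.389],[0,.389,-.921],[-1,0,0]]),s))
```

```text
2.75 [ 0.57066242 -0.04670105  0.15756241] [-0.73601785 -0.08720945 -0.20704033] [ 1.06  0.08 -0.28] [-0.007  0.003 -0.   ]
```

Call:
play_rows([
  {"claw": 0,"linear": [0.2,0.08,-0.28],"rotation": [-0.007,0.003,0]},
  {"claw": 0,"linear": [0.5,0.03,-0.1],"rotation": [0,0,0]},
  {"claw": 0,"linear": [0.4,0,0],"rotation": [0,0,0]},
  {"claw": 0,"linear": [0,0,0],"rotation": [0,0,0]},
])

```text
time: 3.08
position: [0.5692, -0.0373, 0.1273]
tool_rot: [0.91, 1.372, -0.91]
ft_force: [0.5, -0.3, -0.1]
grip_width: 0.999
```

```bash
cat > st.py <<'E'
from h import *
import sys
R0=np.array([[0,.921,.389],[0,.389,-.921],[-1,0,0]])
s=get_state();print(s['time'],s['position'].round(4),s['ft_force'].round(2),s['torque'].round(2),'grip',s['grip_width'],'mv',move(eval(sys.argv[1]),s),rot(R0,s),s['joint_positions'].round(2)[-1])
R=cv2.Rodrigues(s['tool_rot'])[0];print('Ftool',(R.T@s['ft_force']).round(2))
E
python3 st.py [.570,-.0395,.131]
```

```text
3.0833 [ 0.5692 -0.0373  0.1273] [ 0.52 -0.29 -0.11] [-0.01  0.01 -0.01] grip 0.998754175693349 mv [-0.15 -0.01  0.09] [-0.  0.  0.] -1.27
Ftool [0.11 0.37 0.47]
```

Call:
play_rows([
  {"claw": 0,"linear": [-0.15,0,0.09],"rotation": [0,0,0]},
  {"claw": 0,"linear": [0,0,0],"rotation": [0,0,0]},
  {"claw": 0.3,"linear": [0,0,0],"rotation": [0,0,0]},
], newtons=5)

```text
time: 3.33
position: [0.5699, -0.0391, 0.1305]
tool_rot: [0.909, 1.374, -0.91]
ft_force: [0.0, -0.1, 0.2]
grip_width: 0.973
```

```bash
python3 st.py [.570,-.0395,.131]
```

```text
3.3333 [ 0.5699 -0.0391  0.1305] [ 0.02 -0.13  0.17] [ 0.   -0.04  0.02] grip 0.9731831642143911 mv [-0.02 -0.    0.02] [ 0.    -0.001  0.001] -1.26
Ftool [-0.17 -0.04  0.13]
```

Call:
play_rows([
  {"claw": 0.6,"linear": [0,0,0],"rotation": [0,0,0]},
  {"claw": 0.6,"linear": [0,0,0],"rotation": [0,0,0]},
  {"claw": 0.6,"linear": [0,0,0],"rotation": [0,0,0]},
  {"claw": 0.6,"linear": [0,0,0],"rotation": [0,0,0]},
  {"claw": 0.6,"linear": [0,0,0],"rotation": [0,0,0]},
  {"claw": 1,"linear": [0,0,0],"rotation": [0,0,0]},
  {"claw": 1,"linear": [0,0,0],"rotation": [0,0,0]},
], newtons=5)

```text
time: 3.92
position: [0.5713, -0.0394, 0.1327]
tool_rot: [0.911, 1.37, -0.909]
ft_force: [-0.9, -0.1, -0.2]
grip_width: 0.551
```

```bash
python3 st.py [.570,-.0395,.131]
```

```text
3.9167 [ 0.5713 -0.0394  0.1327] [-0.93 -0.1  -0.2 ] [ 0.04  0.03 -0.02] grip 0.5508783653532836 mv [ 0.07 -0.05 -0.02] [-0.     0.001 -0.001] -1.26
Ftool [ 0.2  -0.89 -0.27]
```

Call:
play_rows([
  {"claw": 1,"linear": [0,-0.03,0],"rotation": [0,0,0]},
  {"claw": 1,"linear": [0,-0.02,0],"rotation": [0,0,0]},
  {"claw": 1,"linear": [0,0,0],"rotation": [0,0,0]},
  {"claw": 1,"linear": [0.05,0,0],"rotation": [0,0,0]},
], newtons=45)

```text
time: 4.25
position: [0.5714, -0.0395, 0.132]
tool_rot: [0.912, 1.368, -0.907]
ft_force: [-1.0, 0.6, 3.9]
grip_width: 0.537
```

```bash
python3 st.py [.570,-.0395,.131]
```

```text
4.25 [ 0.5714 -0.0395  0.132 ] [-1.    0.63  3.94] [0.07 0.26 0.03] grip 0.5369561355620678 mv [ 0.04 -0.05 -0.02] [ 0.     0.001 -0.003] -1.26
Ftool [-3.95 -0.66 -0.97]
```

Call:
play_rows([
  {"claw": 1,"linear": [0.06,0,0],"rotation": [0,0,0]},
  {"claw": 1,"linear": [0.06,0,0],"rotation": [0,0,0]},
])

```text
time: 4.42
position: [0.5715, -0.0394, 0.1301]
tool_rot: [0.911, 1.367, -0.907]
ft_force: [-2.1, 0.5, 4.9]
grip_width: 0.539
```

Call:
play_rows([
  {"claw": 1,"linear": [0.06,0,0],"rotation": [0,0,0]},
  {"claw": 1,"linear": [0.06,0,0],"rotation": [0,0,0]},
])

```text
time: 4.58
position: [0.5715, -0.0394, 0.1283]
tool_rot: [0.911, 1.367, -0.907]
ft_force: [-4.9, 0.9, 14.3]
grip_width: 0.538
```

Call:
play_rows([
  {"claw": 1,"linear": [0.06,0,0],"rotation": [0,0,0]},
  {"claw": 1,"linear": [0.06,0,0],"rotation": [0,0,0]},
])

```text
time: 4.75
position: [0.5715, -0.0395, 0.1284]
tool_rot: [0.91, 1.366, -0.908]
ft_force: [-4.2, -0.7, 10.4]
grip_width: 0.539
```

Call:
play_rows([
  {"claw": 1,"linear": [0.065,-0.03,0],"rotation": [0,0,0]},
  {"claw": 1,"linear": [0.065,-0.03,0],"rotation": [-0.03,0,0]},
  {"claw": 1,"linear": [0.065,-0.02,0],"rotation": [-0.04,0,0]},
])

```text
time: 5.0
position: [0.5721, -0.0392, 0.1284]
tool_rot: [0.825, 1.397, -0.82]
ft_force: [-2.1, 0.9, 10.0]
grip_width: 0.536
```

```bash
python3 st.py [.570,-.0395,.131]
```

```text
5.0 [ 0.5721 -0.0392  0.1284] [-2.07  0.91  9.97] [ 0.27  0.49 -0.04] grip 0.5363347269971248 mv [-0.1  -0.08 -0.03] [ 0.072  0.005 -0.006] -1.16
Ftool [-9.99 -1.27 -1.73]
```

Call:
play_rows([
  {"claw": 1,"linear": [0.075,-0.02,-0.02],"rotation": [-0.045,0.002,-0.002]},
  {"claw": 1,"linear": [0.075,-0.02,-0.02],"rotation": [-0.045,0.002,-0.002]},
  {"claw": 1,"linear": [0.075,-0.02,-0.02],"rotation": [-0.045,0.001,-0.001]},
])

```text
time: 5.25
position: [0.573, -0.0383, 0.1284]
tool_rot: [0.653, 1.462, -0.652]
ft_force: [-2.9, 0.6, 12.2]
grip_width: 0.541
```

```bash
python3 st.py [.570,-.0395,.131]
```

```text
5.25 [ 0.573  -0.0383  0.1284] [-2.94  0.61 12.18] [ 0.16  0.79 -0.03] grip 0.5413633296593654 mv [-0.11 -0.12 -0.04] [ 0.213  0.004 -0.003] -0.95
Ftool [-12.21  -1.72  -2.34]
```

Call:
play_rows([
  {"claw": 1,"linear": [0.075,-0.05,-0.04],"rotation": [-0.045,0.001,-0.001]},
  {"claw": 1,"linear": [0.075,-0.05,-0.04],"rotation": [-0.045,0.001,-0.001]},
  {"claw": 1,"linear": [0.075,-0.05,-0.04],"rotation": [-0.045,0.001,-0.001]},
])

```text
time: 5.5
position: [0.5724, -0.0375, 0.1284]
tool_rot: [0.479, 1.506, -0.479]
ft_force: [-1.1, 0.8, 10.6]
grip_width: 0.535
```

```bash
python3 st.py [.570,-.0395,.131]
```

```text
5.5 [ 0.5724 -0.0375  0.1284] [-1.13  0.85 10.63] [ 0.36  0.47 -0.06] grip 0.5353589622219332 mv [-0.1  -0.12 -0.03] [ 0.356  0.006 -0.004] -0.73
Ftool [-10.64   0.08  -1.31]
```

Call:
play_rows([
  {"claw": 1,"linear": [0.08,-0.05,-0.02],"rotation": [-0.045,0.001,-0.001]},
  {"claw": 1,"linear": [0.08,-0.05,-0.02],"rotation": [-0.045,0.001,-0.001]},
  {"claw": 1,"linear": [0.08,-0.05,-0.02],"rotation": [-0.045,0.001,-0.001]},
])

```text
time: 5.75
position: [0.572, -0.0372, 0.1284]
tool_rot: [0.304, 1.538, -0.306]
ft_force: [-2.6, 1.2, 11.8]
grip_width: 0.535
```

```bash
python3 st.py [.570,-.0395,.131]
```

```text
5.75 [ 0.572  -0.0372  0.1284] [-2.61  1.23 11.84] [ 0.3   0.54 -0.08] grip 0.5354781484284937 mv [-0.1  -0.11 -0.04] [ 0.498  0.007 -0.003] -0.52
Ftool [-11.87   0.16  -2.75]
```

Call:
play_rows([
  {"claw": 1,"linear": [0.075,-0.03,-0.04],"rotation": [-0.05,0.001,0]},
  {"claw": 1,"linear": [0.06,-0.03,-0.04],"rotation": [0,0,0]},
])

```text
time: 5.92
position: [0.5718, -0.0371, 0.1285]
tool_rot: [0.236, 1.543, -0.238]
ft_force: [0.8, 1.2, 5.9]
grip_width: 0.541
```

```bash
python3 st.py [.570,-.0395,.131]
```

```text
5.9167 [ 0.5718 -0.0371  0.1285] [0.76 1.25 5.89] [ 0.15  0.04 -0.05] grip 0.5412979451374624 mv [-0.1  -0.11 -0.04] [ 0.553  0.008 -0.005] -0.43
Ftool [-5.88  1.42  0.43]
```

Call:
play_rows([
  {"claw": 1,"linear": [-0.08,0,0],"rotation": [0,0,0]},
  {"claw": 1,"linear": [-0.08,0,0],"rotation": [0,0,0]},
  {"claw": 1,"linear": [-0.08,0,0],"rotation": [0,0,0]},
])

```text
time: 6.17
position: [0.5718, -0.0372, 0.135]
tool_rot: [0.236, 1.543, -0.238]
ft_force: [0.3, -0.3, -0.9]
grip_width: 0.543
```

Call:
play_rows([
  {"claw": 1,"linear": [-0.08,0,0],"rotation": [0,0,0]},
  {"claw": 1,"linear": [-0.08,0,0],"rotation": [0,0,0]},
])

```text
time: 6.33
position: [0.571, -0.0375, 0.1382]
tool_rot: [0.236, 1.544, -0.239]
ft_force: [-0.3, -0.0, -0.3]
grip_width: 0.534
```

```bash
python3 st.py [.571,-.0385,.16]; python3 look.py w3
```

```text
6.3333 [ 0.571  -0.0375  0.1382] [-0.3  -0.04 -0.26] [ 0.06 -0.09 -0.02] grip 0.5337422220915082 mv [-0.87 -0.04  0.03] [ 0.553  0.008 -0.004] -0.43
Ftool [ 0.26 -0.13 -0.28]
6.3333 [ 0.571  -0.0375  0.1382] [ 0.6   0.27 -0.68  1.75  0.19  1.18 -0.43] [-4.47 -0.02  0.07] [ 0.553  0.008 -0.004]
cap expected px [287.4726553  285.66238131]
```

Call:
play_rows([
  {"claw": 1,"linear": [-0.15,0,0],"rotation": [0,0,0]},
  {"claw": 1,"linear": [-0.25,0,0],"rotation": [0,0,0]},
  {"claw": 1,"linear": [-0.25,0,0],"rotation": [0,0,0]},
])

```text
time: 6.63
position: [0.5693, -0.0377, 0.1537]
tool_rot: [0.236, 1.548, -0.239]
ft_force: [0.2, 0.4, -0.6]
grip_width: 0.537
```

Call:
play_rows([
  {"claw": 1,"linear": [-0.4,0,0],"rotation": [0,0,0]},
  {"claw": 1,"linear": [-0.5,0,0],"rotation": [0,0,0]},
  {"claw": 1,"linear": [-0.6,0,0],"rotation": [0,0,0]},
  {"claw": 1,"linear": [-0.6,0,0],"rotation": [0,0,0]},
  {"claw": 1,"linear": [-0.5,0,0],"rotation": [0,0,0]},
  {"claw": 1,"linear": [-0.2,0,0],"rotation": [0,0,0]},
  {"claw": 1,"linear": [0,0,0],"rotation": [0,0,0]},
])

```text
time: 7.22
position: [0.5701, -0.0371, 0.2351]
tool_rot: [0.236, 1.542, -0.239]
ft_force: [0.4, -0.5, -0.8]
grip_width: 0.54
```

```bash
python3 look.py w4;python3 - <<'E'
from h import *
im=get_image('scene');cv2.imwrite('pics/scene4.png',im)
w=cv2.imread('pics/w4.png');o=np.hstack([cv2.resize(im[90:300,130:430],(460,322)),cv2.resize(w,(340,255)).copy() if 0 else cv2.copyMakeBorder(cv2.resize(w,(340,255)),0,67,0,0,0)]);cv2.imwrite('pics/c4.png',o)
C=cam('wrist',get_state());print(proj(C,[.595,.183,.141]))
E
```

```text
7.2167 [ 0.5701 -0.0371  0.2351] [ 0.62  0.19 -0.69  1.63  0.13  1.35 -0.38] [-0.6  -0.02  0.06] [ 0.553  0.009 -0.005]
cap expected px [285.96410642 221.72577046]
[ 220.5184247  -105.46165722]
```

View pics/c4.png

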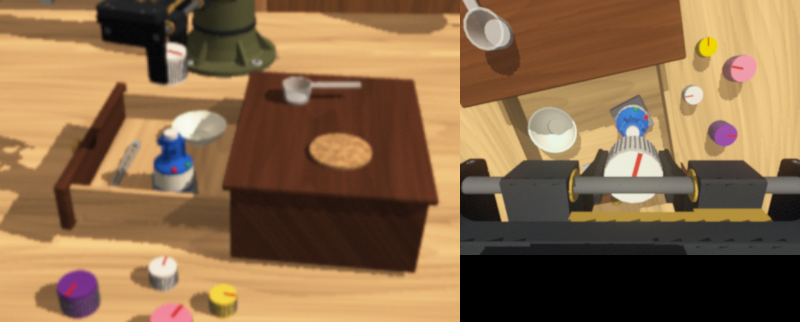

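The scene crop shows the bare blue bottle neck, and the cap is in the jaws. In the wrist crop the cap is upright between the fingers.

Run:
```python
from h import *
s=get_state();print(move([.595,.183,.23]))
m=cv2.imread('pics/scene0.png');h=cv2.cvtColor(m,cv2.COLOR_BGR2HSV)[170:206,320:385]
k=((h[...,2]>140)).astype(np.uint8);c=max(cv2.findContours(k,0,1)[0],key=cv2.contourArea);e=cv2.fitEllipse(cv2.convexHull(c));print(e,onz(cam('scene'),e[0][0]+320,e[0][1]+170,.141))
```

```text
[ 0.12  8.7  -1.65]
((32.19111251831055, 17.744483947753906), (22.491912841796875, 40.661624908447266), 97.19535827636719) [0.59677775 0.18198107 0.141     ]
```

Call:
play_rows([
  {"claw": 1,"linear": [0,0.5,-0.1],"rotation": [0,0,0]},
  {"claw": 1,"linear": [0,0.9,-0.18],"rotation": [0,0.004,-0.003]},
  {"claw": 1,"linear": [0,1,-0.19],"rotation": [0,0.004,-0.003]},
  {"claw": 1,"linear": [0,1,-0.19],"rotation": [0,0,0]},
  {"claw": 1,"linear": [0,1,-0.19],"rotation": [0,0,0]},
  {"claw": 1,"linear": [0,1,-0.19],"rotation": [0,0,0]},
  {"claw": 1,"linear": [0,1,-0.19],"rotation": [0,0,0]},
  {"claw": 1,"linear": [0,0.9,-0.18],"rotation": [0,0,0]},
  {"claw": 1,"linear": [0,0.5,-0.1],"rotation": [0,0,0]},
  {"claw": 1,"linear": [0,0.1,0],"rotation": [0,0,0]},
])

```text
time: 8.15
position: [0.5868, 0.1769, 0.2211]
tool_rot: [0.233, 1.576, -0.248]
ft_force: [-0.4, 0.6, -0.2]
grip_width: 0.54
```

```bash
python3 st.py [.595,.183,.16]; python3 -c "
from h import *;print(cv2.Rodrigues(get_state()['tool_rot'])[0].round(3))"
```

```text
8.15 [0.5868 0.1769 0.2211] [-0.43  0.64 -0.17] [ 0.01 -0.01  0.01] grip 0.5400166263583617 mv [2.44 0.36 0.28] [ 0.551 -0.007  0.012] -0.82
Ftool [ 0.17  0.49 -0.6 ]
[[-0.02   0.301  0.954]
 [-0.007  0.954 -0.301]
 [-1.    -0.013 -0.017]]
```

Call:
play_rows([
  {"claw": 1,"linear": [0.2,0.3,0.25],"rotation": [0,-0.011,0.007]},
  {"claw": 1,"linear": [0.5,0.1,0.1],"rotation": [0,0,0]},
  {"claw": 1,"linear": [0.5,0,0],"rotation": [0,0,0]},
  {"claw": 1,"linear": [0.5,0,0],"rotation": [0,0,0]},
  {"claw": 1,"linear": [0.3,0,0],"rotation": [0,0,0]},
  {"claw": 1,"linear": [0,0,0],"rotation": [0,0,0]},
])

```text
time: 8.65
position: [0.5949, 0.1842, 0.1621]
tool_rot: [0.234, 1.565, -0.242]
ft_force: [-0.1, -0.8, -0.4]
grip_width: 0.538
```

```bash
python3 st.py [.596,.182,.1485]; python3 -c "
from h import *;print(cv2.Rodrigues(get_state()['tool_rot'])[0].round(3))"
```

```text
8.65 [0.5949 0.1842 0.1621] [-0.13 -0.8  -0.42] [-0.05 -0.03 -0.02] grip 0.5376120358262041 mv [ 0.55 -0.07  0.07] [ 0.553 -0.002  0.005] -0.85
Ftool [ 0.43 -0.8   0.12]
[[-0.008  0.299  0.954]
 [-0.004  0.954 -0.299]
 [-1.    -0.006 -0.007]]
```

Now down slowly until contact.

Call:
play_rows([
  {"claw": 1,"linear": [0.12,0,0],"rotation": [0,-0.004,0.003]},
  {"claw": 1,"linear": [0.12,0,0],"rotation": [0,0,0]},
  {"claw": 1,"linear": [0.1,0,0],"rotation": [0,0,0]},
  {"claw": 1,"linear": [0.05,0,0],"rotation": [0,0,0]},
])

```text
time: 8.98
position: [0.5949, 0.1815, 0.1509]
tool_rot: [0.239, 1.558, -0.243]
ft_force: [0.4, 0.1, 0.6]
grip_width: 0.541
```

Call:
play_rows([
  {"claw": 1,"linear": [0.05,0,0],"rotation": [0,0,0]},
  {"claw": 1,"linear": [0.04,0,0],"rotation": [0,0,0]},
])

```text
time: 9.15
position: [0.5954, 0.1813, 0.1492]
tool_rot: [0.239, 1.557, -0.243]
ft_force: [0.5, -0.9, -0.1]
grip_width: 0.542
```

Call:
play_rows([
  {"claw": 1,"linear": [0.04,0,0],"rotation": [0,0,0]},
  {"claw": 1,"linear": [0.03,0,0],"rotation": [0,0,0]},
])

```text
time: 9.32
position: [0.5958, 0.1815, 0.1479]
tool_rot: [0.24, 1.556, -0.242]
ft_force: [0.6, -1.2, -0.3]
grip_width: 0.536
```

Call:
play_rows([
  {"claw": 1,"linear": [0.04,0,0],"rotation": [0,0,0]},
  {"claw": 1,"linear": [0.03,0,0],"rotation": [0,0,0]},
])

```text
time: 9.48
position: [0.5959, 0.1815, 0.1476]
tool_rot: [0.239, 1.555, -0.243]
ft_force: [-1.7, -0.9, 4.7]
grip_width: 0.54
```

Call:
play_rows([
  {"claw": 1,"linear": [0.04,0,0],"rotation": [0,0,0]},
  {"claw": 1,"linear": [0.03,0,0],"rotation": [0,0,0]},
])

```text
time: 9.65
position: [0.5958, 0.1815, 0.1476]
tool_rot: [0.239, 1.555, -0.243]
ft_force: [-1.7, -0.5, 3.5]
grip_width: 0.539
```

Contact at 0.1476, as predicted. Now release with reduced grip and open.

Call:
play_rows([
  {"claw": 1,"linear": [0.01,0,0],"rotation": [0,0,0]},
  {"claw": 0.4,"linear": [0,0,0],"rotation": [0,0,0]},
  {"claw": 0.2,"linear": [0,0,0],"rotation": [0,0,0]},
  {"claw": 0,"linear": [0,0,0],"rotation": [0,0,0]},
  {"claw": 0,"linear": [0,0,0],"rotation": [0,0,0]},
  {"claw": 0,"linear": [0,0,0],"rotation": [0,0,0]},
  {"claw": 0,"linear": [0,0,0],"rotation": [0,0,0]},
], newtons=5)

```text
time: 10.23
position: [0.5963, 0.1821, 0.1464]
tool_rot: [0.239, 1.554, -0.242]
ft_force: [-0.5, -0.6, -0.5]
grip_width: 0.893
```

```bash
python3 st.py [.596,.182,.26]
```

```text
10.2333 [0.5963 0.1821 0.1464] [-0.5  -0.63 -0.48] [-0.01 -0.14  0.03] grip 0.8926290937553701 mv [-4.54 -0.01  0.01] [ 0.55   0.002 -0.   ] -0.86
Ftool [ 0.48 -0.76 -0.29]
```

Call:
play_rows([
  {"claw": 0,"linear": [0,0,0],"rotation": [0,0,0]},
  {"claw": 0,"linear": [-0.1,0,0],"rotation": [0,0,0]},
  {"claw": 0,"linear": [-0.4,0,0],"rotation": [0,0,0]},
  {"claw": 0,"linear": [-0.8,0,0],"rotation": [0,0,0]},
  {"claw": 0,"linear": [-0.8,0,0],"rotation": [0,0,0]},
  {"claw": 0,"linear": [-0.8,0,0],"rotation": [0,0,0]},
  {"claw": 0,"linear": [-0.8,0,0],"rotation": [0,0,0]},
  {"claw": 0,"linear": [-0.4,0,0],"rotation": [0,0,0]},
  {"claw": 0,"linear": [0,0,0],"rotation": [0,0,0]},
  {"claw": 0,"linear": [0,0,0],"rotation": [0,0,0]},
])

```text
time: 11.07
position: [0.5955, 0.1827, 0.257]
tool_rot: [0.239, 1.554, -0.241]
ft_force: [0.5, -0.7, -0.5]
grip_width: 1.0
```

```bash
python3 look.py w5;python3 - <<'E'
from h import *
s=get_state();im=get_image('scene');w=cv2.imread('pics/w5.png');o=np.hstack([cv2.resize(im[90:300,130:430],(400,280)),cv2.resize(w,(400,280),interpolation=cv2.INTER_AREA)]);cv2.imwrite('pics/c5.png',o)
from meas import *
C=cam('wrist',s);c0=proj(C,[.596,.182,.177]);print(c0);p,a=cap('w5',s,.177,c0,60);print(p,a)
E
```

```text
11.0667 [0.5955 0.1827 0.257 ] [ 0.27  0.34 -0.79  1.45  0.24  1.45 -0.82] [ 0.29 -8.71  1.72] [ 0.551  0.002 -0.001]
cap expected px [325.56913051 405.5543043 ]
[286.4635337  218.73032785]
ellipse ((285.9627380371094, 217.65655517578125), (56.27772521972656, 60.75323486328125), 4.153584957122803)
[0.59588823 0.18301004 0.177     ] 56.01667563026515
```

View pics/c5.png

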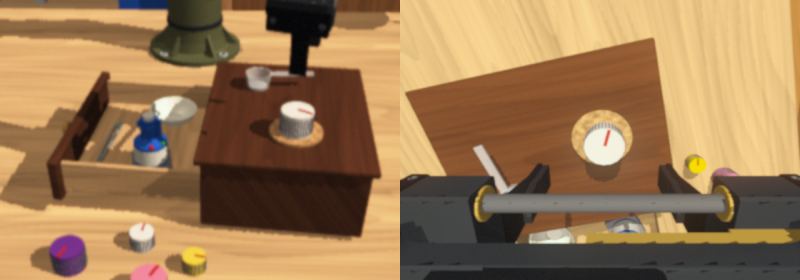

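The cap stands upright in the middle of the coaster. The gripper is clear, and the other items look unmoved.

```bash
python3 -c "
from bench import *;print(close_job())"
```

```text
the job is handed in; nothing more can be done
None
```

The bottle is open and the cap stands upright on the cork coaster. I handed the job in at about 11 s of the 72 s allowed; the hand-in gives no verdict.

- **Opening:** I gripped the cap and pressed until it bottomed, about 4 mm down. I then turned it about 50° counter-clockwise, going by the tool's angle. Press force at the check points was mostly 10–12 N, with one 14.3 N reading as it bottomed and 5.9 N at the end of the turn. Side forces stayed under about 5 N, below the 22 N limit at every reading, though I did not read the force between steps.
- **Lifting and placing:** The cap came off with no noticeable pull. I lowered it until it touched the coaster, peaking at about 5 N, then opened the gripper and raised it.
- **Last checks:** The wrist camera puts the cap at (0.596, 0.183), against the coaster centre at (0.597, 0.182), so within about 2 mm. The pictures show it upright, with the gripper fully open and about 80 mm above it. The dish, tweezers, scoop and bottle look unmoved, judged by eye only.
- **Outside the ideal range:** The press force was at times slightly below the suggested 11–14 N. The tool also drifted 1–2 mm sideways during the turn. Neither stopped the cap coming off, and no check failed.

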